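Draw the worn filter plate from the can seamer's filter box

ROBOT

A 6-joint arm with a two-finger parallel gripper is mounted at the origin on the work surface. World frame = base frame: x ahead of the robot, y to its left, z up, the work surface at z = 0. Lengths are in mm, angles in degrees, forces in N, time in s.
With the tool pointing down it reaches from about 300 to 850 mm from the base axis. Payload 4.2 kg.
Tool frame: the origin (TCP) lies midway between the tips of the shut fingers; the grasp point (between the pads) lies 19 mm behind it (env.grip_depth is the distance from the TCP to the grasp point, in mm); z points along the fingers, y is the line along which they close (so a half turn about z gives the same grasp; the last joint's range is limited). The gripper opens to 91 mm and grips with 3 to 60 N. Pads are 32 mm wide; open, the fingers measure 118 mm over their backs; the gripper's body (76 mm by 178 mm) begins 60 mm behind the grasp point.
Start: joints at [68.125, 18.312, 89.639, -0, 72.044, -1.146], TCP at [203.529, 537.791, 213.976] pointing down, gripper open.
Joint ranges: [-177.97, 177.97], [-48.28, 115.42], [12.27, 149.76], [-77.06, 257.06], [2.81, 150.46], [-146.56, 146.56]. Speed limits (degrees/s): [147.25, 147.25, 180, 180, 180, 180].

INTERFACE

Orientations are given as [roll, pitch, yaw] about the fixed x, y, z axes, in that order (R = Rz(yaw) Ry(pitch) Rx(roll)).
In Python, from workcell import env, eyes gives the robot as it stands.
- The arm moves only by the tool send_rows, never from a script. Its argument "motion" is a list of rows, each a list of 7 numbers: the shift along the world's x, y, z normalised to -1 to 1, where 1 is 0.5 m, then the turn, a rotation vector about the world's x, y, z normalised to -1 to 1, where 1 is 60 degrees, then the opening, from -1 (shut) to 1 (fully open). A call has 1 to 20 rows; each row is the pose to reach, as a shift and turn from the pose commanded when the call began; what a row does not reach only later rows make up. A row lasts 1/8 s, in which the tool goes at most 62.5 mm and 10.7 degrees, less where a joint would pass 70% of its speed; a pose out of reach is approached as far as the arm can. A call with a number of a shift or a turn outside -1 to 1 is refused whole. A call with a gripper value outside its range is refused whole. The fingers move at their own pace and stop on an object; "squeeze" is the grip in N (left out, the last holds). Time passes only in rows, so rows that repeat a pose let the fingers close. It gives the time, the measured TCP pose, the force, the opening and the grip force at its end, in the units of the state.
- env.state(): the state, without advancing time (a new reading comes with each control period).
- eyes.grab_frame(name): name is "side" or "top"; returns a dict with "pixels" (480x640x3 uint8, red, green, blue), "depth" (480x640 float32, mm along the optical axis (not along the pixel's ray), 0 where there is no reading), "fx", "fy", "cx", "cy" (pixels), "R" (3x3) and "t" (3): a world point X has camera coordinates R X + t. Camera axes: x right, y down, z forward; pixel columns grow to the right and rows downward; lengths in mm; the calibration is good to about 2 mm. A picture is of the moment at which its call begins.
- env.job_done(): hands the job in; it is judged then, once.
The state is a dict: "time_s": time; "qpos": joint angles; "qvel": joint speeds; "effort": joint torques, N m; "ee_pos": TCP position; "ee_rot": TCP orientation; "force": force on the tool from outside, world axes, zero at the start; "torque": the same for the moment, N m; "gripper_width": finger opening in mm; "gripper_force": force on a finger pad.
Only numpy, scipy, OpenCV 4.12 (cv2) and the standard library are available. Lean on these libraries where they do the work, as an engineer would, in place of code of your own. Each camera call takes 0.05 s, during which the arm holds its last target. There are 200 camera calls.

TASK

Fit the loose yellow-finned key fully down over the square spindle of the green filter box, turn it anticlockwise (seen from above) until the latch tongue has swung some 60 degrees clear of the flap, and leave it sitting there. Then lift the cover flap right up so that it stands open, draw the filter plate with the red tab out of its slot, and finish while still holding it in the gripper, upright and still, about 10 cm above the middle of the white light panel. Leave the blue-tabbed plate in its slot and everything else on the bench as it stands.

Things in the scene. Friction and masses are not known exactly. Their poses are not given: they have to be found in the camera images.
- filter_box: Green open steel box fixed to the bench, 116 (x) x 204 mm (y), rim 80 mm high, 110 mm to the top of the shut flap. Origin: middle of its underside; x from its front (bar side) to the hinge, z up. Slots at y = +36 and -36 mm hold a plate each, parallel to its x-z plane; which is where varies. A 58 mm high bracket at its +y side carries the latch.
- spindle (a point): Foot of the square brass spindle on the latch axis, on a round steel boss where the key comes to rest: 80 mm above the bench, at x -20, y +150 mm of the box. z up; x and y are square to the spindle's faces and turn with the latch. Spindle 14 mm square, 24 mm tall; its top 6 mm are a round cone (14 to 8 mm) that leads the key on.
- latch (a joint): Angle of spindle and tongue, rad: at 0 to 0.2 (start) the tongue lies over a lug on the flap's side and holds it shut; grows anticlockwise seen from above, to a stop at 1.3; open from 0.9. Light friction (0.08 N m); stays where it is left.
- key: Loose key, 0.2 kg: steel hub 32 mm square, 30 mm tall, with a square bore 17 mm wide, 26 mm deep from below; yellow fin on top 60 mm (x) x 12 mm (y), 30 to 60 mm up. Stands bore down, left or right of the box. Origin: centre of its underside, z up. Seated, its origin is at spindle in any quarter turn, with 0.23 rad of play either way; top then 140 mm above the bench.
- key_fin (a point): Middle of the key's yellow fin, 52 mm above the key's origin: where to grip it across its 12 mm.
- flap (a joint): Opening of the cover flap in rad: 0 shut, stop at 1.75; 1.57 stands straight up. Its stiff hinge (about 0.35 N m of friction) keeps it wherever it is left. It cannot open while the latch holds it.
- flap_hinge (a point): Middle of the flap's hinge line at the box's rear rim, 80 mm above the bench; y along the hinge. The flap is a hood 120 mm deep, 212 wide, 30 high, with sides and front; its front swings up and back, turning about +y.
- flap_bar (a point): Middle of the flap's black handle bar: round, 10 mm thick, along y, 100 mm between its posts, 40 mm clear of the flap's front. Shut, it is 160 mm in front of the hinge and 15 mm above it (95 mm above the bench). Axes turn with the flap.
- red_filter: Filter plate to draw out: grey steel frame with mesh, 100 mm (x) by 8 mm (y) by 70 mm tall, with a red tab on top. Origin: middle of its lower edge, 4 mm above the bench in the box; z up. 0.16 kg. It slides straight up out of its slot (guides to 50 mm above the bench, about 1.5 mm play).
- red_tab (a point): Middle of the red tab: 32 mm (x) by 12 mm (y) by 24 mm tall, centred 82 mm above the plate's lower edge (so 74 to 98 mm above the bench when in the box). Hidden under the flap at the start.
- blue_filter: The other filter plate, the same but with a blue tab; stays in its slot.
- blue_tab (a point): Middle of the blue tab, as on the red one.
- light_panel: White inspection light panel in a grey frame fixed flat on the bench, 150 mm (x) by 100 mm (y), 8 mm high; on the other side of the box from the key's starting place. Origin: middle of its underside.
- can_a: Bystander: bare aluminium capacitor can, upright, 45 mm diameter, 85 mm tall (95 over its terminals); leave it. Origin: middle of its underside.
- can_b: Bystander: a second such can; leave it. Origin: middle of its underside.
- can_c: Bystander: a third such can; leave it. Origin: middle of its underside.
- oil_bottle: Bystander: yellow oil bottle with a red cap, 56 mm diameter, 150 mm tall; leave it. Origin: middle of its underside.
- crimp_die: Bystander: dark steel ring, 64 mm outside, 40 mm bore, 40 mm tall; leave it. Origin: middle of its underside.
- spanner: Bystander: open-ended steel spanner lying flat on the bench; leave it. Origin: its reference point on the bench.
Not all that is in view belongs to the job. There is more than one size of the light_panel; the one meant has the size given above. Several things have the shape of the key; the one meant has the colours described above.

How it is judged (in metres and radians):
On the way, in this order (a step that is already met when the one before it is completed fails the run):
1. the key sits fully down on the square spindle (horizontal distance between key and spindle below 0.005 m and z of key in the frame of spindle between -0.004 and 0.004 m and angle between key's own z axis and vertical below 0.12 rad and (angle between the x axis of key and the x axis of spindle, either way round below 0.35 rad or angle between the x axis of key and the y axis of spindle, either way round below 0.35 rad)), for 0.2 s.
2. the key, still seated, has turned the latch open (0.9 rad or more) (all of step 1 and value of joint latch above 0.9 rad), for 0.2 s.
3. the flap is lifted open (1.3 rad or more) (value of joint flap above 1.3 rad), for 0.2 s.
At the end, for the whole second after the job is handed in: Red plate gripped, upright (0.3 rad), still, lower edge 5 to 20 cm above the bench, within 5 cm of the light panel's middle, touching neither panel nor box; key released, seated within 5 mm; latch over 0.9 rad, flap over 1.2 rad; blue plate within 15 mm of its place (all of step 2 and value of joint flap above 1.2 rad and contact force between the fingers and red_filter above 1 N and horizontal distance between red_filter and light_panel below 0.05 m and z of red_filter in the frame of light_panel between 0.05 and 0.2 m and angle between red_filter's own z axis and vertical below 0.3 rad and linear speed of red_filter below 0.03 m/s and contact force between red_filter and light_panel below 0.1 N and contact force between red_filter and filter_box below 0.1 N and contact force between the fingers and key below 0.1 N and distance of blue_filter from where it was at the start of the episode below 0.015 m); the arm keeps its last pose, push and grip.
It fails at once if the blue-tabbed plate is pulled out or shifted by more than 20 mm (distance of blue_filter from where it was at the start of the episode above 0.02 m).
It fails at once if a can, the oil bottle, the ring or the spanner is shifted by more than 30 mm (distance of any of can_a, can_b, can_c, oil_bottle, crimp_die, spanner from where it was at the start of the episode above 0.03 m).
It also fails if it takes over 72 s, if anything falls off the work surface, if the arm or the gripper's body presses on something with over 40 N, if the wrist force passes 120 N, or if a joint passes its speed limit or range.

## Working session

There is one attempt and no reset: what is moved stays moved. The work goes in short steps, Python scripts to look and compute and a tool call to move; the robot and the scene stay as the last step left them, time stands still between calls to the robot, and variables do not carry over. Pictures are saved under pics/ and viewed, at most 10 in all, crops included, and the job is handed in when it is done.

Besides the shell and the picture viewer there is one more tool, called after "Request:" by a JSON object that holds its "name" and its "arguments", one argument or row to a line. send_rows: Moves the arm, as the interface text tells. Its arguments: {"type":"object","properties":{"motion":{"type":"array"},"squeeze":{"type":"number"}},"required":["motion"]}

```bash
mkdir -p pics
cat > h.py <<'E'
import numpy as np,cv2
from workcell import env,eyes
def grab(n):
    f=eyes.grab_frame(n); return {k:(np.array(v) if not np.isscalar(v) else v) for k,v in f.items()}
def ray(f,u,v,z):
    R,t=f["R"],f["t"]; d=R.T@np.array([(u-f["cx"])/f["fx"],(v-f["cy"])/f["fy"],1.]); o=-R.T@t
    return o+d*(z-o[2])/d[2]
def cloud(f):
    v,u=np.mgrid[0:480,0:640]; d=f["depth"]
    P=np.stack([(u-f["cx"])/f["fx"]*d,(v-f["cy"])/f["fy"]*d,d],-1)
    return (P-f["t"])@f["R"]
def save(f,p): cv2.imwrite(p,cv2.cvtColor(f["pixels"],cv2.COLOR_RGB2BGR))
E
python3 - <<'E'
from h import *
for n in("top","side"):
    f=grab(n); save(f,f"pics/{n}0.png"); np.savez(f"{n}0.npz",**f); print(n,-f["R"].T@f["t"],f["fx"])
    print(f["R"])
E
```

```text
top [ 227.48340429   17.65350649 1421.69943869] 575.7638941831738
[[ 0.01288201 -0.99985383  0.01124194]
 [-0.98146764 -0.01479328 -0.19105609]
 [ 0.19119447 -0.00857241 -0.98151474]]
side [ -55.92119299 -799.79964984 1135.87617679] 532.573072936623
[[ 0.82054433 -0.57149394 -0.01008317]
 [-0.42681225 -0.60088777 -0.67584406]
 [ 0.38018193  0.55886364 -0.73697567]]
```

View pics/top0.png

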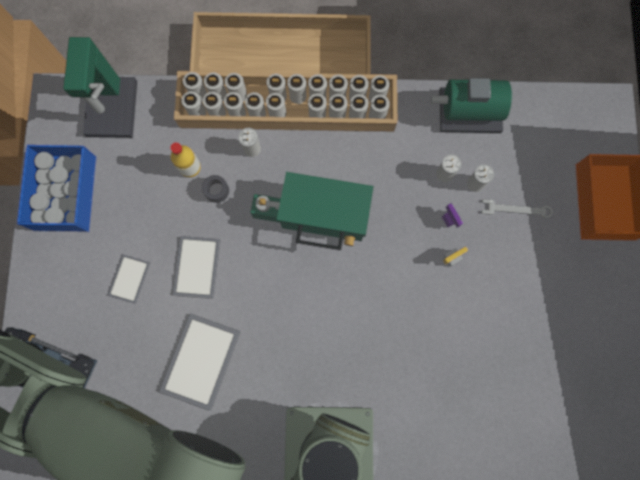

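View pics/side0.png

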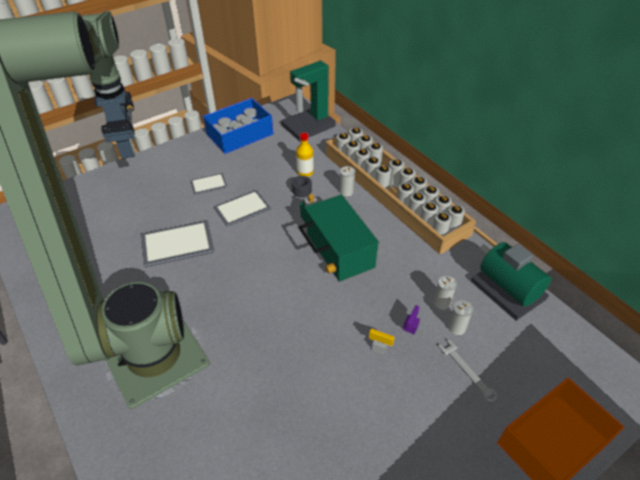

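The top view shows the box at (325,205), bracket and spindle at (263,203), bar at (320,240), yellow-finned key at (456,256), and three white panels at (196,267), (200,360) and (128,278). The side view agrees.

Run:
```python
from h import *
F={n:dict(np.load(n+"0.npz")) for n in("top","side")}
f=F["top"]; C=cloud(f); px=f["pixels"]; hsv=cv2.cvtColor(px,cv2.COLOR_RGB2HSV)
# panels
m=((hsv[...,1]<40)&(hsv[...,2]>200)).astype(np.uint8)
for c in cv2.findContours(m,0,2)[0]:
    if cv2.contourArea(c)>300:
        w=np.array([ray(f,*p[0],8)[:2] for p in c],np.float32); print("panel",cv2.minAreaRect(w))
for n in F:
    g=F[n]; h=cv2.cvtColor(g["pixels"],cv2.COLOR_RGB2HSV); D=cloud(g)
    m=((h[...,0]>12)&(h[...,0]<32)&(h[...,1]>150)&(h[...,2]>120)).astype(np.uint8)
    for c in cv2.findContours(m,0,2)[0]:
        if 8<cv2.contourArea(c)<600:
            mm=np.zeros_like(m); cv2.drawContours(mm,[c],-1,1,-1); P=D[(mm>0)&(g["depth"]>0)]
            w=np.array([ray(g,*p[0],60)[:2] for p in c],np.float32)
            print(n,"yel",c.reshape(-1,2).mean(0),"cloud med",np.median(P,0),"zmax",P[:,2].max(),"rect@60",cv2.minAreaRect(w))
# box flap top
m=((hsv[...,0]>60)&(hsv[...,0]<95)&(hsv[...,1]>90)&(abs(C[...,2]-110)<8)).astype(np.uint8); m[:,:240]=0;m[:150]=0;m[280:]=0
c=max(cv2.findContours(m,0,2)[0],key=cv2.contourArea)
w=np.array([ray(f,*p[0],110)[:2] for p in c],np.float32); r=cv2.minAreaRect(w);print("flap",r,np.median(C[m>0],0)); print(cv2.boxPoints(r))
a=cv2.resize(px[165:265,235:395],(800,500),interpolation=3)
save({"pixels":a},"pics/boxtop.png")
b=cv2.resize(F["side"]["pixels"][170:360,270:420],(600,760),interpolation=3)[:600]
save({"pixels":b},"pics/boxside.png")
```

```text
panel ((206.1478271484375, 312.90570068359375), (98.87654113769531, 164.20701599121094), 71.31340789794922)
panel ((402.7605285644531, 498.02392578125), (47.270206451416016, 84.24136352539062), 74.30831146240234)
panel ((434.32073974609375, 334.47943115234375), (71.77271270751953, 122.10904693603516), 86.70366668701172)
top yel [183.73333333 157.9       ] cloud med [681.39368243 352.9527674  104.29282011] zmax 145.06612440401776 rect@60 ((698.2136840820312, 365.36737060546875), (38.736412048339844, 48.649574279785156), 64.55278778076172)
side yel [382.13888889 337.08333333] cloud med [ 463.51755415 -301.77758374   55.57418864] zmax 66.80148137157929 rect@60 ((460.3017272949219, -305.32421875), (29.55001449584961, 60.793067932128906), 33.975547790527344)
side yel [330.18181818 267.18181818] cloud med [500.49201046 -48.62726952  39.87432101] zmax 47.27275223552085 rect@60 ((490.1510925292969, -62.14626693725586), (24.38912582397461, 21.24789810180664), 54.65728759765625)
side yel [310.9 198. ] cloud med [580.57774154 162.53609447  96.66555541] zmax 105.22800840555087 rect@60 ((603.5055
[... 530 characters left out ...]
964844)
side yel [304.66666667 150.85714286] cloud med [683.85379119 352.16138641 101.49911342] zmax 139.61612456320287 rect@60 ((719.3417358398438, 404.1055908203125), (102.71678924560547, 49.608238220214844), 56.59195327758789)
side yel [ 57.78181818 114.18181818] cloud med [ 129.49037969 1285.20140847  -50.5227493 ] zmax -24.073585848116355 rect@60 ((120.36021423339844, 1089.822021484375), (89.96800231933594, 128.09597778320312), 85.90724182128906)
flap ((574.0504150390625, 18.16417694091797), (207.54742431640625, 119.265380859375), 81.532470703125) [573.99183564  17.32857503 109.06616813]
[[499.78717  -75.697495]
 [617.7525   -93.259186]
 [648.31366  112.02585 ]
 [530.3483   129.58754 ]]
```

View pics/boxtop.png

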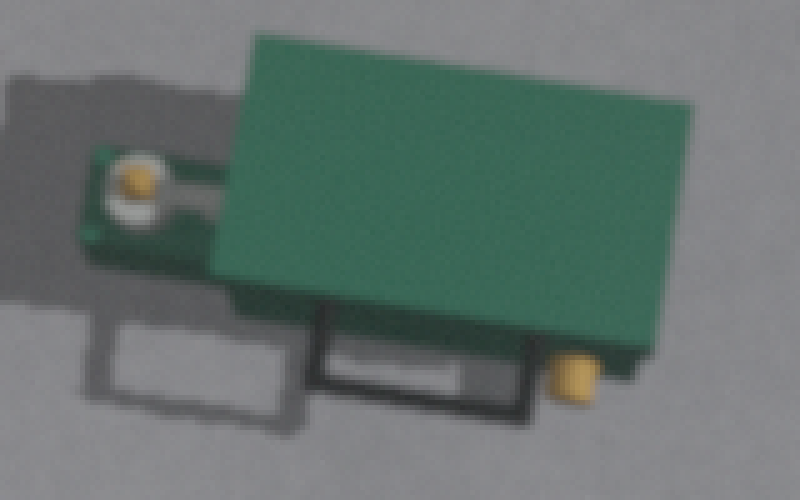

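View pics/boxside.png

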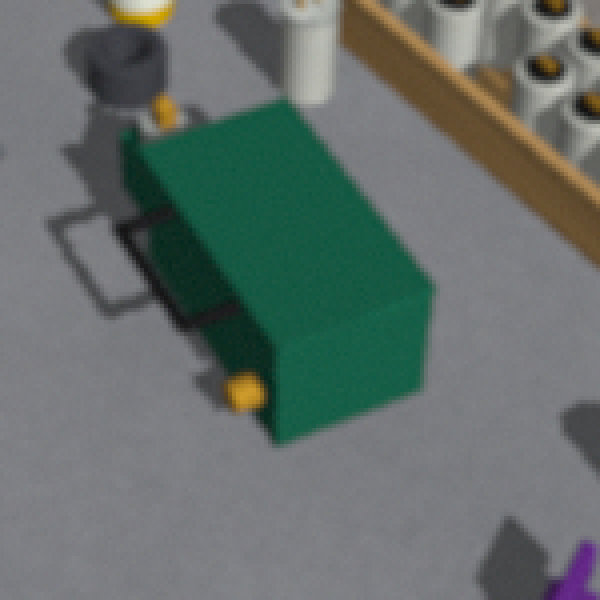

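The crops show the spindle at about (139,183) on its round boss, its tongue reaching to the flap, and the bar between two black posts. A brass drain stub sits at front right. The 122x72 mm white face (150x100 with its frame) is the right panel, at (434,334).

```bash
cat >> h.py <<'E'
def tri(f1,p1,f2,p2):
    A=[];b=[]
    for f,p in((f1,p1),(f2,p2)):
        R,t=f["R"],f["t"]; d=R.T@np.array([(p[0]-f["cx"])/f["fx"],(p[1]-f["cy"])/f["fy"],1.]);d/=np.linalg.norm(d)
        M=np.eye(3)-np.outer(d,d); A.append(M); b.append(M@(-R.T@t))
    return np.linalg.lstsq(np.vstack(A),np.hstack(b),rcond=None)[0]
def ymask(f,x0,x1,y0,y1,s=110,v=90):
    h=cv2.cvtColor(f["pixels"],cv2.COLOR_RGB2HSV); m=((h[...,0]>10)&(h[...,0]<34)&(h[...,1]>s)&(h[...,2]>v)).astype(np.uint8)
    o=np.zeros_like(m); o[y0:y1,x0:x1]=m[y0:y1,x0:x1]; return o
def cen(m):
    M=cv2.moments(m,True); return M["m10"]/M["m00"],M["m01"]/M["m00"],M["m00"]
E
python3 - <<'E'
from h import *
T,S=[dict(np.load(n+"0.npz")) for n in("top","side")]
print(env.state()); print(env.grip_depth)
for nm,a,b in(("key",(436,476,240,272),(355,405,320,355)),("spin",(250,276,190,215),(300,318,185,204))):
    mt,ms=ymask(T,*a),ymask(S,*b); ct,cs=cen(mt),cen(ms); print(nm,ct,cs,tri(T,ct,S,cs))
    for f,m,z in((T,mt,60),(S,ms,60)):
        pts=np.argwhere(m)[:,::-1].astype(np.float32); r=cv2.minAreaRect(pts);
        w=np.array([ray(f,*p,z)[:2] for p in pts],np.float32); print(cv2.minAreaRect(w), w.mean(0), np.linalg.eigh(np.cov(w.T)))
C=cloud(T)
for nm,(x0,x1,y0,y1) in dict(spin=(250,276,190,215),key=(436,476,240,272)).items():
    P=C[y0:y1,x0:x1].reshape(-1,3); print(nm,np.percentile(P[:,2],[50,90,97,100]))
E
```

```text
{'time_s': 0.1, 'qpos': array([ 6.81243588e+01,  1.83468293e+01,  8.96991517e+01, -5.21199915e-04,
        7.20441697e+01, -1.14509175e+00]), 'qvel': array([ 0.0413464 , -0.02124208, -0.18237831, -0.00831563, -0.07526542,
        0.04792483]), 'effort': array([ 1.07797146e-03, -4.13334346e+01, -2.32508647e+01,  7.27568124e-02,
        4.22869425e-02, -4.25160511e-05]), 'ee_pos': array([203.36038746, 537.35392488, 213.21766563]), 'ee_rot': array([-1.79909857e+02, -1.30613360e-03,  1.59269611e+02]), 'force': array([ 0.2358711 , -0.02794718,  0.06512682]), 'torque': array([-0.0330763 , -0.02963801,  0.04131735]), 'gripper_force': 0.0, 'gripper_width': 91.07573180583519}
18.8
key (455.08490566037733, 254.74528301886792, 106.0) (380.99630996309963, 336.7638376383764, 271.0) [ 466.30813304 -300.39092021   47.70844928]
((465.1736145019531, -298.5268249511719), (11.291584014892578, 60.920005798339844), 33.12652587890625) [ 464.29865 -297.6205 ] EighResult(eigenvalues=array([  8.97832329, 309.45293841]), eigenvectors=array([[-0.85168949, -0.52404676],
       [-0.52404676,  0.85168949]]))
((46
[... 369 characters left out ...]
.82809599 166.70134547  92.5593631 ]
((590.3167724609375, 170.73301696777344), (10.215950012207031, 9.747243881225586), 1.9742635488510132) [590.11206 170.50282] EighResult(eigenvalues=array([ 9.7043297 , 12.46307906]), eigenvectors=array([[ 0.62392544, -0.78148387],
       [-0.78148387, -0.62392544]]))
((601.8020629882812, 197.3438720703125), (31.472660064697266, 15.096641540527344), 55.42845916748047) [602.17676 196.81424] EighResult(eigenvalues=array([19.0663008 , 95.14733086]), eigenvectors=array([[-0.91227104,  0.40958704],
       [ 0.40958704,  0.91227104]]))
spin [  57.3182634    82.80699239   99.38508153 1421.69943869]
key [1.68447026e-01 5.21827868e+01 6.03857683e+01 1.42169944e+03]
```

Request:
{"name": "send_rows", "arguments": {
  "motion": [
    [0.13, -0.42, 0, 0, 0, -0.3, 0.3],
    [0.262, -0.84, 0, 0, 0, -0.62, 0.3],
    [0.262, -0.84, 0, 0, 0, -0.62, 0.3],
    [0.262, -0.84, 0, 0, 0, -0.62, 0.3],
    [0.262, -0.84, 0, 0, 0, -0.62, 0.3],
    [0.262, -0.84, 0, 0, 0, -0.62, 0.3],
    [0.262, -0.84, 0, 0, 0, -0.62, 0.3],
    [0.262, -0.84, 0, 0, 0, -0.62, 0.3],
    [0.262, -0.84, 0, 0, 0, -0.62, 0.3]
  ]
}}

```text
time_s: 1.23
ee_pos: [334.4, 117.8, 213.9]
ee_rot: [-180.0, -0.0, 122.0]
force: [0.0, -0.6, -0.3]
gripper_width: 59.3
gripper_force: 0.0
```

Request:
{"name": "send_rows", "arguments": {
  "motion": [
    [0.261, -0.833, -0.2, 0, 0, 0, 0.3],
    [0.261, -0.833, -0.2, 0, 0, 0, 0.3],
    [0.261, -0.833, -0.2, 0, 0, 0, 0.3],
    [0.261, -0.833, -0.2, 0, 0, 0, 0.3],
    [0.261, -0.833, -0.2, 0, 0, 0, 0.3],
    [0.261, -0.833, -0.2, 0, 0, 0, 0.3],
    [0.261, -0.833, -0.2, 0, 0, 0, 0.3],
    [0.261, -0.833, -0.2, 0, 0, 0, 0.3],
    [0.261, -0.833, -0.2, 0, 0, 0, 0.3],
    [0.261, -0.833, -0.2, 0, 0, 0, 0.3]
  ]
}}

```text
time_s: 2.48
ee_pos: [465.2, -296.4, 114.2]
ee_rot: [180.0, -0.0, 122.2]
force: [-0.0, -0.8, -0.0]
gripper_width: 59.1
gripper_force: 0.0
```

Run:
```python
from h import *
f=grab("top"); g=grab("side")
a=np.hstack([cv2.resize(f["pixels"][215:305,400:510],(400,327),interpolation=3),cv2.resize(g["pixels"][280:370,330:440],(400,327),interpolation=3)])
save({"pixels":a},"pics/key1.png")
```

```text
(no output)
```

View pics/key1.png

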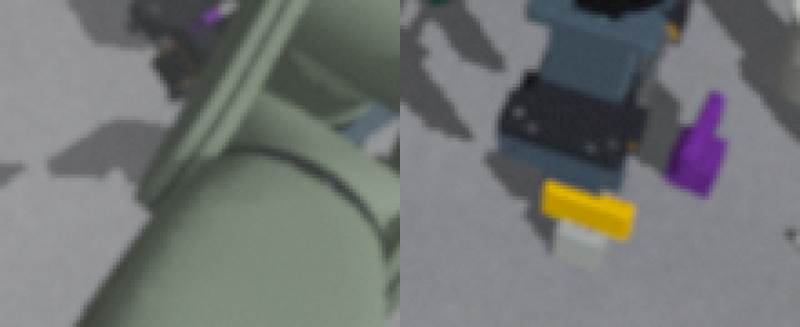

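The side crop shows the gripper straight above the yellow fin (588,210), lined up with it. The purple decoy stands clear at (697,150).

Request:
{"name": "send_rows", "arguments": {
  "motion": [
    [0, 0, -0.08, 0, 0, 0, -0.1],
    [0, 0, -0.14, 0, 0, 0, -0.1],
    [0, 0, -0.162, 0, 0, 0, -0.1],
    [0, 0, -0.162, 0, 0, 0, -0.1],
    [0, 0, -0.162, 0, 0, 0, -1],
    [0, 0, -0.162, 0, 0, 0, -1],
    [0, 0, -0.162, 0, 0, 0, -1],
    [0, 0, -0.162, 0, 0, 0, -1],
    [0, 0, -0.162, 0, 0, 0, -1],
    [0, 0, -0.162, 0, 0, 0, -1]
  ],
  "squeeze": 25
}}

```text
time_s: 3.82
ee_pos: [465.3, -298.9, 33.5]
ee_rot: [180.0, 0.0, 122.1]
force: [0.0, 0.5, 5.4]
gripper_width: 11.9
gripper_force: 25.0
```

Request:
{"name": "send_rows", "arguments": {
  "motion": [
    [0, 0, 0.12, 0, 0, 0, -1],
    [0, 0, 0.24, 0, 0, 0, -1],
    [0.01, 0.05, 0.3, 0, 0, 0, -1],
    [0.05, 0.15, 0.3, 0, 0, -0.15, -1],
    [0.08, 0.27, 0.3, 0, 0, -0.3, -1],
    [0.11, 0.39, 0.3, 0, 0, -0.45, -1],
    [0.14, 0.51, 0.3, 0, 0, -0.617, -1],
    [0.17, 0.63, 0.3, 0, 0, -0.617, -1],
    [0.2, 0.75, 0.3, 0, 0, -0.617, -1],
    [0.22, 0.86, 0.3, 0, 0, -0.617, -1],
    [0.231, 0.931, 0.3, 0, 0, -0.617, -1],
    [0.231, 0.931, 0.3, 0, 0, -0.617, -1],
    [0.231, 0.931, 0.3, 0, 0, -0.617, -1],
    [0.231, 0.931, 0.3, 0, 0, -0.617, -1],
    [0.231, 0.931, 0.3, 0, 0, -0.617, -1]
  ]
}}

```text
time_s: 5.7
ee_pos: [580.5, 165.7, 183.0]
ee_rot: [180.0, 0.0, 85.0]
force: [0.2, -0.2, -2.5]
gripper_width: 11.8
gripper_force: 25.0
```

Run:
```python
from h import *
g=grab("side"); f=grab("top")
a=np.hstack([cv2.resize(f["pixels"][150:260,200:310],(400,400),interpolation=3),cv2.resize(g["pixels"][130:240,255:365],(400,400),interpolation=3)])
save({"pixels":a},"pics/key2.png"); np.savez("side2.npz",**g)
s=env.state(); print(s["ee_pos"],s["ee_rot"],s["force"])
m=ymask(g,270,350,140,250); n,l,st,c=cv2.connectedComponentsWithStats(m); print(st,c)
def proj(X): p=g["R"]@np.array(X)+g["t"]; return p[0]/p[2]*g["fx"]+g["cx"],p[1]/p[2]*g["fy"]+g["cy"]
e=s["ee_pos"]; print("fin mid proj",proj(e+[0,0,19])); print("spindle proj",proj([580.5,167,94]))
```

```text
[580.54670631 166.03067506 183.11813212] [1.79986751e+02 9.36296841e-04 8.49866629e+01] [-0.0536422  -0.56157574 -2.02006843]
[[     0      0    640    480 306700]
 [   303    140     30     12    108]
 [   327    148     23     19    242]
 [   296    154      3      3      7]
 [   305    155      2      4      7]
 [   311    166      7     15     78]
 [   297    171      7      5     19]
 [   308    194      6      8     39]] [[319.49025432 239.62842843]
 [318.43518519 145.24074074]
 [338.13636364 156.85950413]
 [297.         155.        ]
 [305.42857143 156.71428571]
 [313.96153846 173.5       ]
 [299.78947368 173.47368421]
 [310.69230769 197.53846154]]
fin mid proj (np.float64(309.56333813504887), np.float64(168.27792852633837))
spindle proj (np.float64(310.1149756016665), np.float64(197.3316851073742))
```

View pics/key2.png

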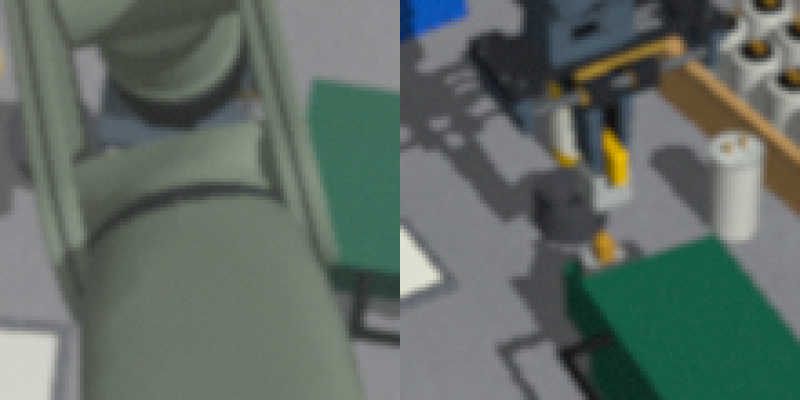

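The side crop shows the key held in the gripper: hub around (612,192), spindle at (605,245) below. The top view is blocked by the arm. I'll check the hub's sideways offset in the grip.

Run:
```python
from h import *
g=dict(np.load("side2.npz")); px=g["pixels"].astype(int)
def proj(X): p=g["R"]@np.array(X)+g["t"]; return (p[0]/p[2]*g["fx"]+g["cx"]).round(1),(p[1]/p[2]*g["fy"]+g["cy"]).round(1)
a=np.deg2rad(85); u=np.array([np.cos(a),np.sin(a),0]); v=np.array([-u[1],u[0],0]); o=np.array([580.5,166,150])
print("hub corners bottom/top",[(proj(o+16*i*u+16*j*v),proj(o+16*i*u+16*j*v+[0,0,30])) for i,j in((-1,-1),(-1,1),(1,1),(1,-1))])
print("fin -y end corners top/bottom",[proj(o-30*u+6*j*v+[0,0,k]) for j in(-1,1) for k in(30,60)])
for r in range(160,204,2): print(r," ".join("%3d/%3d"%(px[r,c].mean(),px[r,c].max()-px[r,c].min()) for c in range(300,326)))
```

```text
hub corners bottom/top [((np.float64(317.6), np.float64(184.1)), (np.float64(317.5), np.float64(175.8))), ((np.float64(307.8), np.float64(187.9)), (np.float64(307.5), np.float64(179.6))), ((np.float64(302.3), np.float64(181.5)), (np.float64(301.9), np.float64(173.2))), ((np.float64(312.1), np.float64(177.8)), (np.float64(311.9), np.float64(169.5)))]
fin -y end corners top/bottom [(np.float64(316.9), np.float64(179.8)), (np.float64(316.8), np.float64(171.3)), (np.float64(313.2), np.float64(181.3)), (np.float64(313.0), np.float64(172.8))]
160 148/ 17 117/ 16  72/  6  40/ 11  36/ 10  40/  8  51/ 14  62/ 20  68/ 23  64/ 20  48/ 15  29/  5  19/  2  17/  2  29/  5  48/ 14  70/ 23  85/ 27 100/ 21 118/ 11 128/  6 131/  5 129/  5 130/  6 129/  4 131/  5
162 167/ 10 140/  9  90/  4  47/ 10  35/ 14  45/ 16  62/ 22  79/ 28  82/ 29  77/ 26  57/ 19  31/  6  15/  1  14/  2  29/  5  50/ 14  72/ 23  86/ 27 103/ 18 118/  9 128/  6 132/  6 132/  6 130/  6 132/  5 129/  4
164 166/ 11 147/  7 102/  3  56/  7  37/ 12  40/ 15  53/ 20  73/ 26  83/ 28  77/ 26  61/  5  45/ 13  26/ 19  19/  3  28/  7  49/ 16  
[... 3406 characters left out ...]
 103/  4 112/  5 123/  4 131/  5 133/  5 134/  4 133/  4 131/  5
198 104/  4 104/  6 104/  4 106/  7 116/  6 127/  5 121/  4 101/  8  82/ 39  82/ 89 101/127 114/139 115/138 125/101 134/ 46 130/  8 107/  2  85/  3  75/  3  77/  3  89/  4 106/  5 123/  5 127/  5 129/  7 122/  8
200  75/  2  74/  2  72/  4  73/  5  95/  5 126/  5 142/  6 132/  5 104/ 17  86/ 60  98/109 111/129 115/127 125/ 91 137/ 38 138/  8 119/  4  94/  2  78/  5  75/  6  74/ 13  79/ 18  88/ 23  91/ 29  84/ 37  77/ 46
202  65/ 16  63/ 25  53/ 28  46/ 26  60/ 17  98/  6 129/  4 138/  4 134/  4 119/ 18 110/ 43 102/ 51  98/ 40  93/ 22  96/  9  88/ 14  77/ 25  69/ 35  66/ 47  65/ 54  64/ 61  63/ 66  59/ 73  60/ 70  60/ 72  63/ 70
```

Predicted hub edges (307.8 to 317.6) match the image, so the key is centred in the grip. I'll descend onto the spindle.

Request:
{"name": "send_rows", "arguments": {
  "motion": [
    [0.001, 0, -0.05, 0, 0, 0, -1],
    [0.001, 0, -0.085, 0, 0, 0, -1],
    [0.001, 0, -0.095, 0, 0, 0, -1],
    [0.001, 0, -0.105, 0, 0, 0, -1],
    [0.001, 0, -0.112, 0, 0, 0, -1],
    [0.001, 0, -0.112, 0, 0, 0, -1]
  ]
}}

```text
time_s: 6.55
ee_pos: [582.4, 168.1, 128.2]
ee_rot: [179.8, -0.2, 85.0]
force: [1.3, 4.8, 0.8]
gripper_width: 11.9
gripper_force: 25.0
```

Request:
{"name": "send_rows", "arguments": {
  "motion": [
    [0.002, 0.004, -0.006, 0, 0, 0, -1],
    [0.002, 0.004, -0.016, 0, 0, 0, -1],
    [0.002, 0.004, -0.024, 0, 0, 0, -1],
    [0.002, 0.004, -0.028, 0, 0, 0, -1],
    [0.002, 0.004, -0.028, 0, 0, 0, -1]
  ]
}}

```text
time_s: 7.18
ee_pos: [581.6, 168.5, 113.5]
ee_rot: [-180.0, 0.0, 85.1]
force: [-2.6, -0.7, 3.1]
gripper_width: 12.0
gripper_force: 25.0
```

Seated at TCP z 113.5 with little force. Next I turn it anticlockwise.

Request:
{"name": "send_rows", "arguments": {
  "motion": [
    [0, 0, 0, 0, 0, 0.12, -1],
    [0, 0, 0, 0, 0, 0.24, -1],
    [0, 0, 0, 0, 0, 0.36, -1],
    [0, 0, 0, 0, 0, 0.48, -1],
    [0, 0, 0, 0, 0, 0.6, -1],
    [0, 0, 0, 0, 0, 0.72, -1],
    [0, 0, 0, 0, 0, 0.84, -1],
    [0, 0, 0, 0, 0, 0.96, -1],
    [0, 0, 0, 0, 0, 1, -1],
    [0, 0, 0, 0, 0, 1, -1],
    [0, 0, 0, 0, 0, 1, -1]
  ]
}}

```text
time_s: 8.55
ee_pos: [580.7, 169.1, 113.5]
ee_rot: [-179.9, -0.1, 145.0]
force: [-4.9, 1.4, 3.7]
gripper_width: 12.3
gripper_force: 25.0
```

```bash
python3 -c "
from h import *
s=env.state();print(s['torque'],s['force'],s['ee_rot'])"
```

```text
[0.29257295 0.91300981 0.01122195] [-4.92268575  1.40958611  3.70540831] [-1.79948952e+02 -1.31008726e-01  1.45024922e+02]
```

Request:
{"name": "send_rows", "arguments": {
  "motion": [
    [-0.002, 0, 0, 0, 0, 0.1, -1],
    [-0.002, 0, 0, 0, 0, 0.2, -1],
    [-0.002, 0, 0, 0, 0, 0.2, -1],
    [-0.002, 0, 0, 0, 0, 0.2, -1]
  ]
}}

```text
time_s: 9.05
ee_pos: [580.5, 168.7, 113.5]
ee_rot: [-180.0, -0.0, 156.9]
force: [-3.9, -0.2, 5.3]
gripper_width: 11.8
gripper_force: 25.0
```

```bash
python3 -c "
from h import *
s=env.state();print(s['torque'],s['force'],s['ee_rot'])"
```

```text
[0.06144954 0.72813897 0.04121111] [-3.88079822 -0.19594963  5.33303344] [-1.79981939e+02 -4.51973317e-02  1.56932200e+02]
```

Request:
{"name": "send_rows", "arguments": {
  "motion": [
    [0, 0, 0, 0, 0, 0, -0.3],
    [0, 0, 0, 0, 0, 0, -0.3],
    [0, 0, 0, 0, 0, 0, -0.3],
    [0, 0, 0.08, 0, 0, 0, -0.3],
    [0, 0, 0.2, 0, 0, 0, -0.3],
    [-0.06, -0.08, 0.22, 0, 0, -0.17, -0.3],
    [-0.14, -0.18, 0.22, 0, 0, -0.34, -0.3],
    [-0.208, -0.272, 0.22, 0, 0, -0.51, -0.3],
    [-0.208, -0.272, 0.22, 0, 0, -0.68, -0.3],
    [-0.208, -0.272, 0.22, 0, 0, -0.85, -0.3],
    [-0.208, -0.272, 0.22, 0, 0, -1, -0.3],
    [-0.208, -0.272, 0.22, 0, 0, -1, -0.3],
    [-0.208, -0.272, 0.22, 0, 0, -1, -0.3]
  ]
}}

```text
time_s: 10.68
ee_pos: [477.1, 32.8, 222.9]
ee_rot: [180.0, 0.0, 97.2]
force: [-0.0, -0.0, -0.5]
gripper_width: 31.8
gripper_force: 0.0
```

Run:
```python
from h import *
T=dict(np.load("top0.npz")); h=T["pixels"].astype(int).max(2)
m=np.zeros(h.shape,np.uint8); m[238:252,297:343]=h[238:252,297:343]<60
# bar = lowest dark pixels per column
pts=[]
for c in range(302,338):
    r=np.where(m[:,c])[0]
    r=r[r>=240]
    if len(r): r=r[r>r.max()-3]; pts.append(ray(T,c,r.mean(),95)[:2])
p=np.array(pts); k=np.polyfit(p[:,1],p[:,0],1); print("bar x=%.3f*y+%.1f"%tuple(k),p[:,1].min(),p[:,1].max(),p.mean(0),np.ptp(p[:,0]-np.polyval(k,p[:,1])))
f=grab("top"); g=grab("side"); np.savez("top3.npz",**f)
a=np.hstack([cv2.resize(f["pixels"][160:270,235:345],(400,400),interpolation=3),cv2.resize(g["pixels"][150:260,255:365],(400,400),interpolation=3)])
save({"pixels":a},"pics/key3.png")
mt=ymask(f,235,290,175,230); ms=ymask(g,290,330,170,210); ct,cs=cen(mt),cen(ms); print(ct,cs,tri(f,ct,g,cs))
w=np.array([ray(f,*q,140)[:2] for q in np.argwhere(mt)[:,::-1]],np.float32); print(cv2.minAreaRect(w))
```

```text
bar x=0.146*y+473.6 -12.624462594610051 69.60971494953024 [477.7583779   28.47912868] 1.7472949389565429
(260.25945945945944, 197.02702702702703, 185.0) (311.38028169014086, 181.24647887323943, 142.0) [577.85630051 162.33505422 157.73958944]
((578.1411743164062, 165.63368225097656), (16.71883201599121, 63.320987701416016), 66.12761688232422)
```

View pics/key3.png

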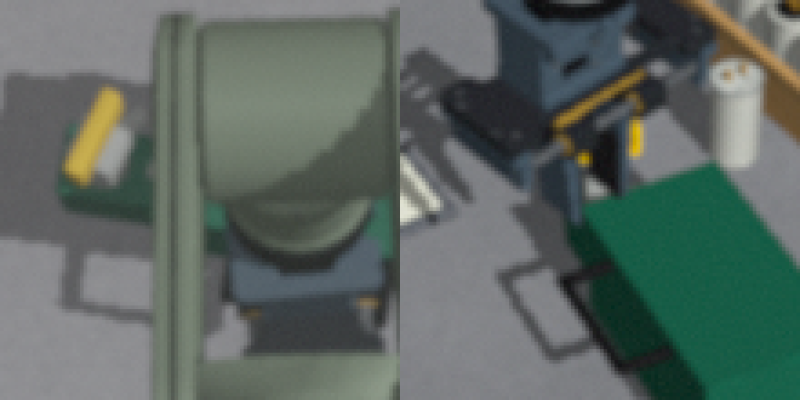

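The side and top crops show the key seated with its fin from (75,180) to (112,95) in the top crop, about 156 degrees, as commanded. Next I grip the bar.

Request:
{"name": "send_rows", "arguments": {
  "motion": [
    [0.002, 0, -0.1, 0, 0, -0.15, -0.3],
    [0.002, 0, -0.2, 0, 0, -0.26, -0.3],
    [0.002, 0, -0.26, 0, 0, -0.26, -0.3],
    [0.002, 0, -0.294, 0, 0, -0.26, -0.3],
    [0.002, 0, -0.294, 0, 0, -0.26, -0.3],
    [0.002, 0, -0.294, 0, 0, -0.26, -1],
    [0.002, 0, -0.294, 0, 0, -0.26, -1],
    [0.002, 0, -0.294, 0, 0, -0.26, -1],
    [0.002, 0, -0.294, 0, 0, -0.26, -1]
  ],
  "squeeze": 15
}}

```text
time_s: 11.9
ee_pos: [478.3, 32.9, 76.8]
ee_rot: [179.9, -0.0, 81.4]
force: [-2.0, 0.7, 5.0]
gripper_width: 9.3
gripper_force: 15.0
```

Request:
{"name": "send_rows", "arguments": {
  "motion": [
    [0.004, 0, 0.028, 0, 0, 0, -1],
    [0.01, -0.001, 0.055, 0, 0, 0, -1],
    [0.018, -0.003, 0.082, 0, 0, 0, -1],
    [0.029, -0.004, 0.108, 0, 0, 0, -1],
    [0.029, -0.004, 0.108, 0, 0, 0, -1]
  ]
}}

```text
time_s: 12.52
ee_pos: [492.5, 30.7, 131.3]
ee_rot: [180.0, 0.0, 81.4]
force: [-3.8, -0.0, 2.2]
gripper_width: 9.7
gripper_force: 15.0
```

Request:
{"name": "send_rows", "arguments": {
  "motion": [
    [0.028, -0.004, 0.048, 0, 0, 0, -1],
    [0.064, -0.01, 0.091, 0, 0, 0, -1],
    [0.107, -0.016, 0.126, 0, 0, 0, -1],
    [0.155, -0.023, 0.154, 0, 0, 0, -1],
    [0.207, -0.031, 0.173, 0, 0, 0, -1],
    [0.262, -0.039, 0.182, 0, 0, 0, -1],
    [0.317, -0.047, 0.182, 0, 0, 0, -1],
    [0.339, -0.051, 0.179, 0, 0, 0, -1],
    [0.339, -0.051, 0.179, 0, 0, 0, -1],
    [0.339, -0.051, 0.179, 0, 0, 0, -1]
  ]
}}

```text
time_s: 13.78
ee_pos: [663.7, 4.5, 220.8]
ee_rot: [179.7, 0.0, 81.4]
force: [2.5, -2.7, 5.6]
gripper_width: 9.4
gripper_force: 15.0
```

Request:
{"name": "send_rows", "arguments": {
  "motion": [
    [0, 0, 0, 0, 0, 0, -0.3],
    [0, 0, 0, 0, 0, 0, -0.3],
    [0, 0, 0, 0, 0, 0, -0.3],
    [0, 0, 0.1, 0, 0, 0, -0.3],
    [0, 0, 0.2, 0, 0, 0, -0.3],
    [-0.1, 0.06, 0.22, 0, 0, 0, -0.3],
    [-0.2, 0.16, 0.22, 0, 0, 0, -0.1],
    [-0.3, 0.26, 0.22, 0, 0, 0, -0.1],
    [-0.4, 0.36, 0.22, 0, 0, 0, -0.1],
    [-0.45, 0.47, 0.22, 0, 0, 0, -0.1],
    [-0.45, 0.58, 0.22, 0, 0, 0, -0.1],
    [-0.45, 0.58, 0.22, 0, 0, 0, -0.1]
  ]
}}

```text
time_s: 15.28
ee_pos: [435.5, 298.2, 329.1]
ee_rot: [-179.9, -0.0, 81.7]
force: [-0.2, -0.6, 1.6]
gripper_width: 40.6
gripper_force: 0.0
```

Run:
```python
from h import *
f=grab("top"); g=grab("side"); np.savez("top4.npz",**f); np.savez("side4.npz",**g)
a=np.hstack([cv2.resize(f["pixels"][155:265,235:385],(400,293),interpolation=3),cv2.resize(g["pixels"][150:260,270:420],(400,293),interpolation=3)])
save({"pixels":a},"pics/open.png")
for nm in("red","blue"):
    cc=[]
    for q,(x0,x1,y0,y1) in((f,(270,370,170,250)),(g,(290,390,180,270))):
        h=cv2.cvtColor(q["pixels"],cv2.COLOR_RGB2HSV); H=h[...,0]
        m=(((H<8)|(H>172)) if nm=="red" else ((H>100)&(H<130)))&(h[...,1]>130)&(h[...,2]>60)
        o=np.zeros(m.shape,np.uint8);o[y0:y1,x0:x1]=m[y0:y1,x0:x1]
        n,l,st,c=cv2.connectedComponentsWithStats(o)
        if n>1: i=1+st[1:,4].argmax(); cc.append(c[i]); print(nm,st[i],c[i],ray(q,*c[i],98))
    if len(cc)==2: print(nm,tri(f,cc[0],g,cc[1]))
```

```text
red [337 200   7  13  72] [340.19444444 205.94444444] [571.05036976 -19.11575318  98.        ]
red [341 232  13  11  98] [347.2755102  237.08163265] [569.66930881 -26.39340617  98.        ]
red [574.10398341 -19.68784963  89.23725653]
blue [307 194   7  14  71] [310.02816901 201.04225352] [581.91676805  52.61251601  98.        ]
blue [329 216  13  10  99] [334.71717172 220.44444444] [579.8033128   44.81243984  98.        ]
blue [585.00624976  52.63948823  88.52789089]
```

View pics/open.png

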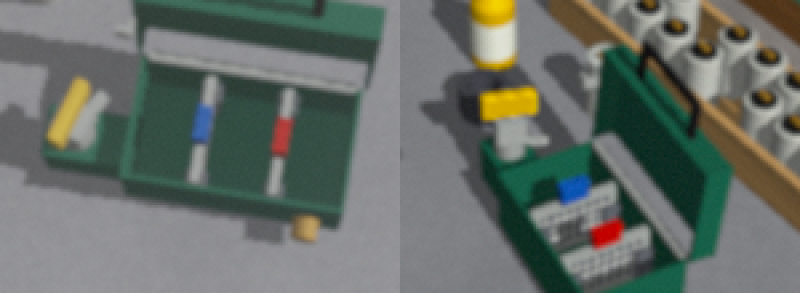

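The crops show the flap standing open, with blue tab at (203,125) and red tab at (282,138). The key is seated and the tongue has swung toward the rear, clear. I'll go to the red tab.

Request:
{"name": "send_rows", "arguments": {
  "motion": [
    [0.03, -0.1, 0, 0, 0, 0.17, -0.1],
    [0.08, -0.2, 0, 0, 0, 0.34, -0.1],
    [0.13, -0.3, -0.05, 0, 0, 0.5, -0.1],
    [0.18, -0.4, -0.1, 0, 0, 0.67, -0.1],
    [0.22, -0.5, -0.15, 0, 0, 0.84, -0.1],
    [0.26, -0.6, -0.2, 0, 0, 1, -0.1],
    [0.272, -0.629, -0.2, 0, 0, 1, -0.1],
    [0.272, -0.629, -0.2, 0, 0, 1, -0.1],
    [0.272, -0.629, -0.2, 0, 0, 1, -0.1]
  ]
}}

```text
time_s: 16.5
ee_pos: [572.9, -18.5, 230.6]
ee_rot: [179.9, 0.0, 141.4]
force: [0.3, 0.2, 0.3]
gripper_width: 41.0
gripper_force: 0.0
```

Request:
{"name": "send_rows", "arguments": {
  "motion": [
    [0, 0, 0, 0, 0, 0.17, -0.1],
    [0, 0, 0, 0, 0, 0.34, -0.1],
    [0, 0, 0, 0, 0, 0.5, -0.1],
    [0, 0, 0, 0, 0, 0.5, -0.1],
    [0, 0, -0.1, 0, 0, 0.5, -0.1],
    [0, 0, -0.2, 0, 0, 0.5, -0.1],
    [0, 0, -0.22, 0, 0, 0.5, -0.1],
    [0, 0, -0.22, 0, 0, 0.5, -0.1]
  ]
}}

```text
time_s: 17.5
ee_pos: [573.6, -18.8, 120.3]
ee_rot: [180.0, 0.0, 171.4]
force: [-0.3, -1.2, 0.3]
gripper_width: 41.4
gripper_force: 0.0
```

Run:
```python
from h import *
g=grab("side"); s=env.state(); print(s["ee_pos"],s["ee_rot"],s["force"])
a=cv2.resize(g["pixels"][160:280,280:420],(700,600),interpolation=3); save({"pixels":a},"pics/red.png")
```

```text
[574.35370018 -18.9159227  121.31170317] [179.97410742   0.18178747 171.42418277] [0.90996815 0.00161414 0.82685826]
```

View pics/red.png

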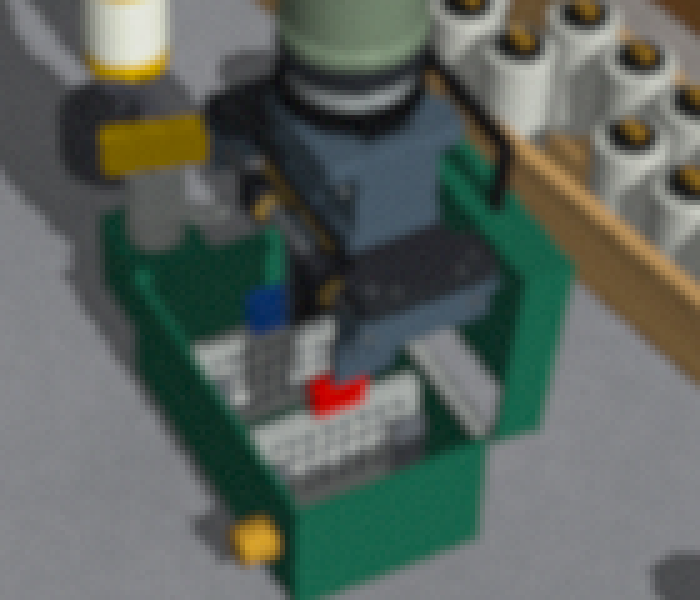

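The picture shows the gripper straddling above the red tab (338,393), with the flap just behind the body. I'll settle first, to check for contact.

Request:
{"name": "send_rows", "arguments": {
  "motion": [
    [0, 0, 0, 0, 0, 0, -0.1],
    [0, 0, -0.02, 0, 0, 0, -0.1],
    [0, 0, -0.02, 0, 0, 0, -0.1]
  ]
}}

```text
time_s: 17.92
ee_pos: [572.5, -19.2, 109.0]
ee_rot: [-180.0, -0.1, 171.4]
force: [0.4, 0.1, -0.3]
gripper_width: 40.7
gripper_force: 0.0
```

```bash
python3 -c "
from h import *
s=env.state();print(s['torque'],s['force'],s['ee_pos'],s['ee_rot'])"
```

```text
[ 0.02049608 -0.01345785 -0.01175865] [ 0.37098666  0.08948452 -0.25166788] [572.51642594 -19.22333059 108.98363518] [-1.79998141e+02 -6.71598037e-02  1.71439376e+02]
```

Request:
{"name": "send_rows", "arguments": {
  "motion": [
    [-0.006, 0, -0.03, 0, 0, 0, -0.1],
    [-0.006, 0, -0.06, 0, 0, 0, -0.1],
    [-0.006, 0, -0.078, 0, 0, 0, -0.1],
    [-0.006, 0, -0.078, 0, 0, 0, -0.1],
    [-0.006, 0, -0.078, 0, 0, 0, -1],
    [-0.006, 0, -0.078, 0, 0, 0, -1],
    [-0.006, 0, -0.078, 0, 0, 0, -1],
    [-0.006, 0, -0.078, 0, 0, 0, -1],
    [-0.006, 0, -0.078, 0, 0, 0, -1]
  ],
  "squeeze": 30
}}

```text
time_s: 19.05
ee_pos: [570.3, -19.3, 70.9]
ee_rot: [180.0, 0.0, 171.5]
force: [-0.3, -0.4, 2.1]
gripper_width: 11.4
gripper_force: 30.0
```

Request:
{"name": "send_rows", "arguments": {
  "motion": [
    [0, 0, 0.04, 0, 0, 0, -1],
    [0, 0, 0.1, 0, 0, 0, -1],
    [0, 0, 0.17, 0, 0, 0, -1],
    [0, 0, 0.24, 0, 0, 0, -1],
    [0, 0, 0.3, 0, 0, 0, -1],
    [-0.03, 0.03, 0.33, 0, 0, 0, -1],
    [-0.08, 0.1, 0.33, 0, 0, 0, -1],
    [-0.14, 0.19, 0.33, 0, 0, 0, -1],
    [-0.2, 0.29, 0.33, 0, 0, 0, -1],
    [-0.25, 0.39, 0.33, 0, 0, 0, -1],
    [-0.272, 0.5, 0.33, 0, 0, 0, -1],
    [-0.272, 0.6, 0.3, 0, 0, 0, -1],
    [-0.272, 0.68, 0.25, 0, 0, 0, -1],
    [-0.272, 0.707, 0.21, 0, 0, 0, -1],
    [-0.272, 0.707, 0.21, 0, 0, 0, -1],
    [-0.272, 0.707, 0.21, 0, 0, 0, -1],
    [-0.272, 0.707, 0.21, 0, 0, 0, -1],
    [-0.272, 0.707, 0.21, 0, 0, 0, -1],
    [-0.272, 0.707, 0.21, 0, 0, 0, -1]
  ]
}}

```text
time_s: 21.42
ee_pos: [434.2, 334.0, 176.0]
ee_rot: [180.0, 0.0, 171.4]
force: [0.9, -0.0, -2.3]
gripper_width: 12.2
gripper_force: 30.0
```

Run:
```python
from h import *
g=grab("side"); s=env.state(); print(s["ee_pos"],s["qvel"].round(2),s["gripper_width"],s["gripper_force"],s["force"])
save(g,"pics/end.png")
```

```text
[434.19950394 334.0800252  175.82996634] [ 0.14  0.18  0.01 -0.04  0.07  0.02] 11.963219083748657 29.999318718910217 [ 0.1869415  -0.43655258 -1.29446341]
```

View pics/end.png

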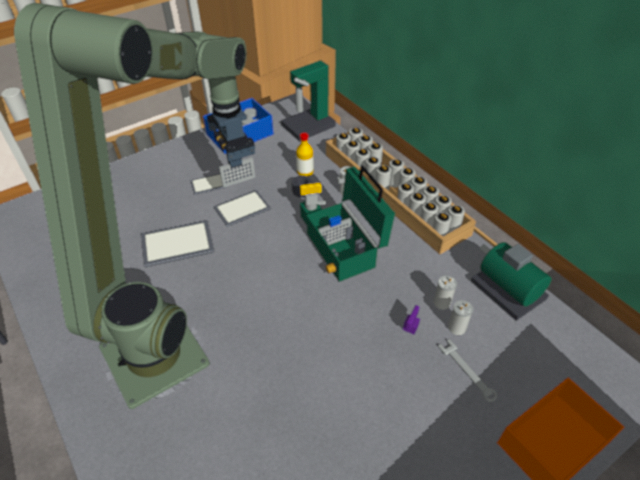

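The picture shows the plate held upright at (238,173) above the middle panel at (242,207). The flap is open, the key is seated, the blue plate is in its slot and nothing else has moved.

```bash
python3 -c "
from h import *
print(env.job_done())"
```

```text
the job is handed in; nothing more can be done
None
```

I handed the job in at about 21 s with every step done; the script returned no verdict. The key is seated and turned with the latch open, the flap stands open, and the red plate is held upright and still about 10 cm above the middle of the light panel.

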